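Set up the bridge test stand

TASK

Get the folding test stand ready for the model bridge: first put the sanding block that was left on the stand down inside the cardboard tray, then swing both folded legs of the stand up until each clicks fully home, and finally lay the wooden bridge, deck down, across the tops of the two raised legs, centred on the stand and in line with it. Do not disturb the cup, the glue bottle or the phone stand.

Things in the scene. Friction and masses are not known exactly. Their poses are not given: they have to be found in the camera images.
- stand: Aluminium folding test stand, does not move on the table; plate 370 x 120 x 6 mm with two raised edge rails (8 mm thick, top 32 mm above the table) along its long sides, ends open. Origin: centre of its underside on the table. x: along its length, y: across, z up.
- leg_a (a joint): Opening angle of the U-shaped steel leg at the stand's -x half. 0: folded flat, pointing to the stand's -x end; it swings up towards the middle; 1.60: stop, just past upright. A sprung plunger resists from about 0.9 rad (about 5 N at the crossbar), goes over centre at about 1.38 rad, past 1.45 rad drives the leg to its stop and holds it; released before that, the leg falls back.
- leg_b (a joint): The same for the like leg at the stand's +x half (folded, it points to the stand's +x end and swings up towards the middle).
- leg_a_hinge (a point): Hinge axis of leg_a at the stand's mid-width: 65 mm from the stand's centre towards -x, 24 mm above the table. The axis runs along the stand's y. Fixed to the stand, same axes as the stand.
- leg_b_hinge (a point): The same for leg_b, 65 mm from the centre towards +x.
- leg_a_bar (a point): Centre of the round crossbar at the free end of leg_a: bar 10 mm in diameter, 84 mm long between the two 10 mm side bars, along the stand's y, 100 mm from the hinge axis. Folded, it lies 24 mm above the table with free space round it (plate top at 6 mm). It can turn in a light pinch. The point turns with the leg.
- leg_b_bar (a point): The same for leg_b.
- stand_rest (a point): Point above the stand's centre, 129 mm above the table, midway between the tops of the two raised crossbars (130 mm apart): where the middle of the bridge's underside goes. Same axes as the stand.
- bridge: Wooden model truss bridge, 190 mm long (x), 46 mm wide (y), 45 mm high, 70 to 140 g: flat deck 5 mm thick below, two side trusses, 150 mm long where they can be gripped, outer faces 46 mm apart. Origin: centre of its underside, z up. Starts standing on the table.
- block: Sanding block, dark wood and cork, 50 (x) x 124 (y) x 30 (z) mm, 100 to 200 g, lying across the stand's two rails over a leg or between the legs. Origin: centre of its underside; x then lies along the stand.
- block_center (a point): Centre of the sanding block, 15 mm above its underside.
- tray: Open cardboard tray, 125 (x) x 180 (y) x 40 (z) mm outside, walls and floor 5 mm, loose, 0.6 kg. Origin: centre of its underside.
- cup: Takeaway cup with lid, 80 mm across, 110 mm high, standing near one end of the stand; bystander. Origin: centre of its underside.
- glue: White glue bottle with black cap, 40 mm across, 120 mm high, standing near the other end; bystander. Origin: centre of its underside.
- phonestand: Black phone charging stand, round foot 84 mm across, leaning back plate 70 mm wide, 124 mm high; bystander. Origin: centre of its underside.
Things that resemble listed ones, but are neither listed nor needed, are in the scene too. Several things look just like the tray: the one meant starts nearest to the robot's base.

How it is judged:
On the way, in this order (a step that is already met when the one before it is completed fails the run):
1. the sanding block lies in the tray (height (world z) of block_center below 0.034 m and horizontal distance between block_center and tray below 0.06 m and linear speed of block below 0.03 m/s), for 0.2 s.
2. both legs are swung up and seated at their stops (value of joint each of leg_a, leg_b above 1.5 rad), for 0.2 s.
At the end, for the whole second after the job is handed in: Block at rest in the tray (centre below 34 mm, within 60 mm of the tray's centre); both legs over 1.5 rad; bridge at rest deck down on both crossbars, middle within 20 mm of the stand's centre, bar height within 6 mm, level within 0.08 rad, in line with the stand within 0.14 rad (all of step 1 and all of step 2 and horizontal distance between bridge and stand_rest below 0.02 m and angle between the x axis of bridge and the x axis of stand_rest, either way round below 0.14 rad and z of bridge in the frame of stand_rest between -0.006 and 0.006 m and angle between bridge's own z axis and vertical below 0.08 rad and linear speed of bridge below 0.02 m/s); the robot touches nothing.
It fails at once if the cup, glue bottle or phone stand is shifted more than 30 mm or tipped over (distance of any of cup, glue, phonestand from where it was at the start of the episode above 0.03 m or angle between any of cup, glue, phonestand's own z axis and vertical above 0.5 rad).
It also fails if it takes over 72 s, if anything falls off the work surface, if the arm or the gripper's body presses on something with over 40 N, if the wrist force passes 120 N, or if a joint passes its speed limit or range.

ROBOT

A 7-joint arm with a two-finger parallel gripper is mounted at the origin on the work surface. World frame = base frame: x ahead of the robot, y to its left, z up, the work surface at z = 0. Lengths are in m, angles in rad, forces in N, time in s.
With the tool pointing down it reaches from about 0.425 to 0.925 m from the base axis. Payload 6.8 kg.
Tool frame: the origin (TCP) lies midway between the tips of the shut fingers; the grasp point (between the pads) lies 19 mm behind it; z points along the fingers, y is the direction in which the jaws open and shut (so a half turn about z gives the same grasp; the last joint's range is limited). The gripper opens to 85 mm and grips with 20 to 120 N. Pads are 22 mm wide; open, the fingers measure 114 mm over their backs; the gripper's body (76 mm by 85 mm) begins 54 mm behind the grasp point. The pads swing forward as they close: fully open they stand 13 mm farther back than shut.
Start: joints at [-1.277, 0.477, 0.022, 1.555, -0.011, 1.109, -0.083], TCP at [0.264, 0.621, 0.231] pointing down, gripper open.
Joint ranges: [-2.96, 2.96], [-0.34, 2.1], [-1.41, 1.46], [0.24, 2.44], [-1.37, 4.51], [0.17, 1.92], [-2.96, 2.96]. Speed limits (rad/s): [2.39, 2.39, 3.14, 3.14, 3.14, 3.14, 3.14].

INTERFACE

Orientations are given as a unit quaternion [w, x, y, z].
In Python, from station import bot, vision gives the robot as it stands.
- The arm moves only by the tool move_arm, never from a script. Its argument "increments" is text: rows parted by semicolons, each of 7 numbers parted by spaces: the opening, from 0 (shut) to 1 (fully open), then the shift along the world's x, y, z in mm, then the turn, a rotation vector about the world's x, y, z in rad. In form: grip x y z rx ry rz; .... A call has exactly 8 rows; each row shifts and turns the commanded pose from where the row before left it; what a row does not reach is not made up. A row lasts 1/8 s, in which the tool goes at most 62.5 mm and 10.7 degrees, less where a joint would pass 70% of its speed; a pose out of reach is approached as far as the arm can. A call with a gripper value outside its range is refused whole. The fingers move at their own pace and stop on an object; "newtons" is the grip in N (left out, the last holds). Time passes only in rows, so rows that do not move let the fingers close, or fill a call up. It gives the time, the measured TCP pose, the force and the opening at its end, in the units of the state.
- bot.get_obs(): the state, without advancing time (a new reading comes with each control period).
- vision.read_camera(name): name is "scene" or "top"; returns (picture, depth): 480x640x3 uint8, red, green, blue; 480x640 float32, m along the optical axis (not along the pixel's ray), 0 where there is no reading.
- vision.calibration(name): a dict with "fx", "fy", "cx", "cy" (pixels), "k1" (the pictures are not rectified: a ray, as slopes to the right and down, at radius r is drawn at 1 + k1 r^2 times it, then the intrinsics apply), "R" (3x3) and "t" (3): a world point X has camera coordinates R X + t. Camera axes: x right, y down, z forward; pixel columns grow to the right and rows downward; lengths in m; the calibration is good to about 2 mm. A picture is of the moment at which its call begins. calibration takes no time and is no camera call.
- bot.hand_in(): hands the job in, once; it reports no verdict.
The state is a dict: "t": time; "q": joint angles; "joint_vel": joint speeds; "joint_torque": joint torques, N m; "eef_pos": TCP position; "tool_rot": TCP orientation; "contact_force": force on the tool from outside, world axes, zero at the start; "torque": the same for the moment, N m; "gripper_width": opening from 0.0 (shut) to 1.0 (fully open).
Only numpy, scipy, OpenCV 4.12 (cv2) and the standard library are available. Lean on these libraries where they do the work, as an engineer would, in place of code of your own. Each camera call takes 0.05 s, during which the arm holds its last target.

## Working session

There is one attempt and no reset: what is moved stays moved. The work goes in short steps, Python scripts to look and compute and a tool call to move; the robot and the scene stay as the last step left them, time stands still between calls to the robot, and variables do not carry over. Pictures are saved under pics/ and viewed, and the job is handed in when it is done.

Besides the shell and the picture viewer there is one more tool, called after ">>>" by a JSON object that holds its "fn" and its "kwargs". move_arm: Moves the arm, as the interface text tells. Its arguments: {"type":"object","properties":{"increments":{"type":"string"},"newtons":{"type":"number"}},"required":["increments"]}

```bash
ls; mkdir -p pics; cat > h.py <<'E'
import numpy as np,cv2
from station import bot,vision
def cam(n):
    c=vision.calibration(n);return c
def undist(c,uv):
    uv=np.atleast_2d(np.array(uv,float));K=np.array([[c['fx'],0,c['cx']],[0,c['fy'],c['cy']],[0,0,1]])
    return cv2.undistortPoints(uv.reshape(-1,1,2),K,np.array([c['k1'],0,0,0.])).reshape(-1,2)
def plane(c,uv,z):
    s=undist(c,uv);R=np.array(c['R']);t=np.array(c['t']);o=-R.T@t
    d=np.c_[s,np.ones(len(s))]@R
    return o+d*((z-o[2])/d[:,2])[:,None]
def depthpt(c,uv,dep):
    s=undist(c,uv);R=np.array(c['R']);t=np.array(c['t'])
    uv=np.atleast_2d(uv).astype(int);z=dep[uv[:,1],uv[:,0]]
    return (np.c_[s*z[:,None],z]-t)@R
def snap(tag):
    for n in ('scene','top'):
        p,d=vision.read_camera(n);cv2.imwrite(f'pics/{tag}_{n}.png',p[...,::-1]);np.save(f'{tag}_{n}.npy',d)
E
python3 - <<'E'
from h import *
snap('a')
for n in('scene','top'):
    print(cam(n))
print(bot.get_obs())
E
```

```text
pics
{'fx': 463.9099718051692, 'fy': 463.9099718051692, 'cx': 322.4259993425549, 'cy': 237.2839473920743, 'k1': 0.03339158304628113, 'R': array([[ 0.81350584,  0.58138298, -0.01421551],
       [ 0.31674607, -0.4634454 , -0.82758098],
       [-0.48772961,  0.66873926, -0.56116632]]), 't': array([-0.54333234, -0.00883373,  1.40884143])}
{'fx': 577.8325599300321, 'fy': 577.8325599300321, 'cx': 308.57294698016, 'cy': 221.09888126199758, 'k1': -0.10373956474122852, 'R': array([[-0.01672773, -0.99978426,  0.01231296],
       [-0.98619435,  0.01446878, -0.16495869],
       [ 0.16474495, -0.01490235, -0.98622362]]), 't': array([0.16133218, 0.54962876, 1.49738782])}
{'t': 0.1, 'q': array([-1.27710127,  0.47774061,  0.02235625,  1.55636795, -0.0115018 ,
        1.10932724, -0.08306116]), 'joint_vel': array([ 6.65371066e-04, -2.18713680e-03, -5.19821292e-04, -2.22062199e-03,
       -1.41598238e-04,  6.95772520e-05, -4.48087294e-04]), 'joint_torque': array([ 4.18201045e-03, -5.97761178e+01,  1.61365706e+00, -2.81955439e+01,
        1.28280313e-02,  5.05113218e-03,  2.19318895e-05]), 'eef_pos': array([0.26377576, 0.62072596, 0.23040119]), 'tool_rot': array([-1.06594570e-04,  1.99526364e-01,  9.79892083e-01, -8.50730031e-04]), 'contact_force': array([-0.07617232, -0.24612333, -0.65759813]), 'torque': array([ 0.02168855, -0.00352181, -0.01699723]), 'gripper_width': 0.9969448248401601}
```

View pics/a_scene.png

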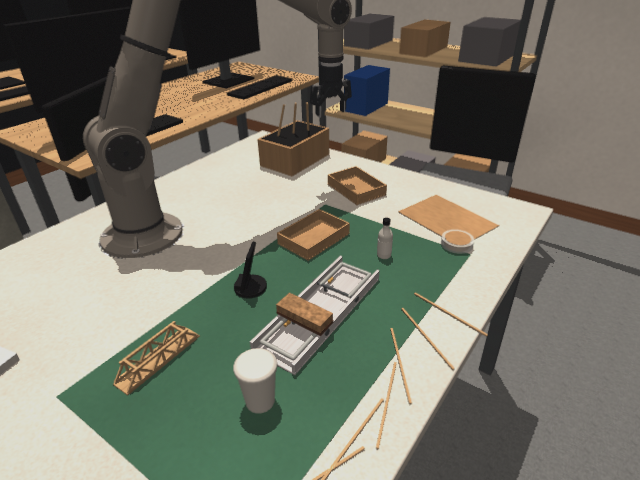

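View pics/a_top.png

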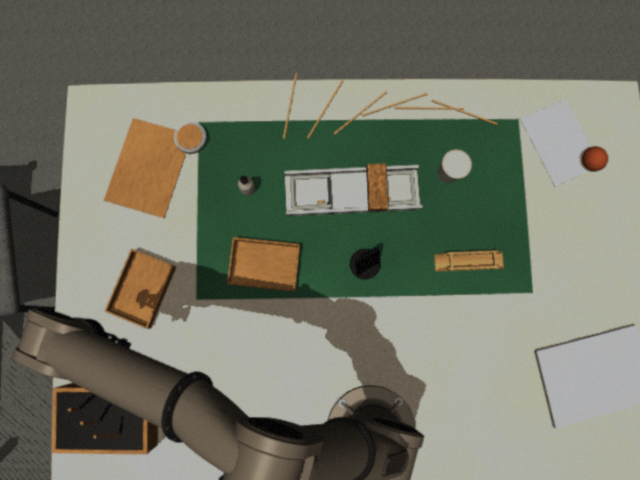

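The pictures show tray-like things at top (264,264) and (141,288), plus a pen box at (100,420), which is too tall. The base is at about (370,410), so (264,264) looks nearest. The block is at (377,187), the stand runs (285–421, 190) and the bridge is at (469,261). Next I'll take enlarged crops and measure.

```bash
python3 - <<'E'
from h import *
im=cv2.imread('pics/a_top.png')
cv2.imwrite('pics/a_crop.png',cv2.resize(im[140:310,215:515],None,fx=2.6,fy=2.6,interpolation=cv2.INTER_CUBIC))
sc=cv2.imread('pics/a_scene.png')
cv2.imwrite('pics/a_crops.png',cv2.resize(sc[190:400,100:400],None,fx=2.6,fy=2.6,interpolation=cv2.INTER_CUBIC))
c=cam('top')
for uv,z in [((264,264),.005),((141,288),.005),((377,187),.06),((353,190),.02),((469,261),.04),((366,264),0)]:
    p=plane(c,[uv],z)[0];print(uv,p.round(3),np.hypot(*p[:2]).round(3))
E
```

```text
(264, 264) [0.443 0.275 0.005] 0.521
(141, 288) [0.382 0.608 0.005] 0.718
(377, 187) [ 0.639 -0.032  0.06 ] 0.64
(353, 190) [0.641 0.029 0.02 ] 0.642
(469, 261) [ 0.438 -0.275  0.04 ] 0.517
(366, 264) [ 0.439 -0.002  0.   ] 0.439
```

View pics/a_crop.png

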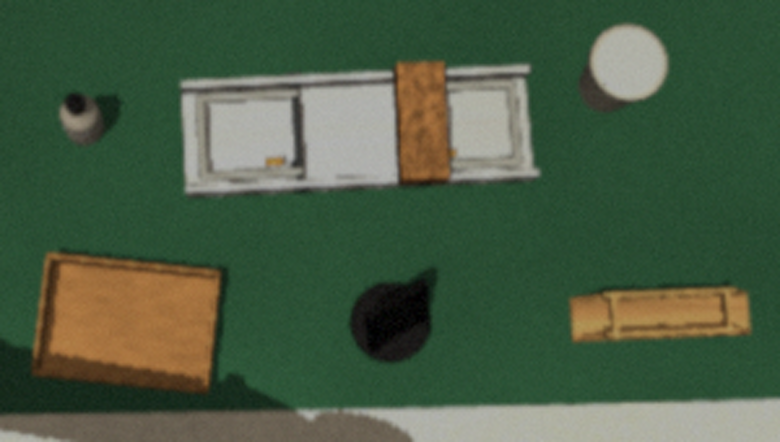

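View pics/a_crops.png

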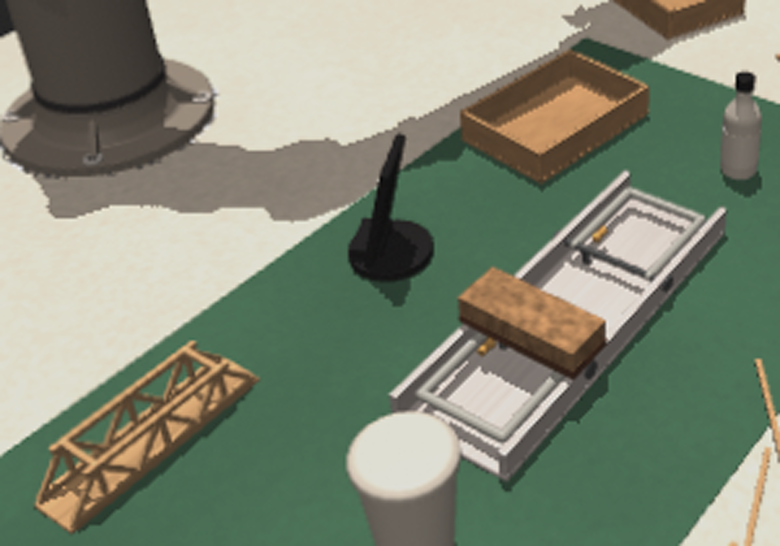

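```bash
cat >> h.py <<'E'
def cloud(n,tag):
    c=cam(n);d=np.load(f'{tag}_{n}.npy');vv,uu=np.mgrid[0:480,0:640]
    P=depthpt(c,np.c_[uu.ravel(),vv.ravel()],d).reshape(480,640,3);P[d==0]=np.nan
    return P
def rect(Q):
    r=cv2.minAreaRect((Q[:,:2]*1000).astype(np.float32));b=cv2.boxPoints(r)
    e=b[1]-b[0];f=b[2]-b[1]
    L=e if np.hypot(*e)>np.hypot(*f) else f
    a=np.arctan2(L[1],L[0]);a=(a+np.pi/2)%np.pi-np.pi/2
    return np.round(r[0],1),np.round(r[1],1),round(float(a),4)
E
python3 - <<'E'
from h import *
for n in('top','scene'):
    P=cloud(n,'a').reshape(-1,3);P=P[np.isfinite(P[:,0])]
    def box(x0,x1,y0,y1,z0,z1): 
        m=(P[:,0]>x0)&(P[:,0]<x1)&(P[:,1]>y0)&(P[:,1]<y1)&(P[:,2]>z0)&(P[:,2]<z1);return P[m]
    print(n)
    for nm,b in dict(block=(.54,.75,-.1,.05,.052,.075),rails=(.55,.74,-.2,.24,.026,.040),tray=(.36,.53,.17,.38,.032,.05),floor=(.36,.53,.17,.38,-.01,.015),bridge=(.38,.5,-.4,-.16,.036,.06),deck=(.38,.5,-.4,-.16,.003,.06),cup=(.56,.8,-.3,-.1,.09,.13),glue=(.55,.72,.2,.36,.03,.14),phone=(.38,.53,-.08,.1,.005,.15)).items():
        Q=box(*b)
        if len(Q)>3: print(nm,len(Q),rect(Q),Q[:,2].min().round(3),np.median(Q[:,2]).round(3),Q[:,2].max().round(3))
E
```

```text
top
block 869 (array([641.1, -32.5]), array([125.9,  51.3]), 0.0069) 0.052 0.062 0.072
rails 1352 (array([640.5,  29.8]), array([126.5, 372.3]), -1.5386) 0.026 0.031 0.04
tray 462 (array([441.1, 275.3]), array([181.2, 123.4]), 1.4537) 0.032 0.04 0.05
floor 4215 (array([445., 275.]), array([169.9, 210. ]), -1.5703) -0.01 0.004 0.015
bridge 286 (array([ 441.5, -282.8]), array([ 47.1, 148.2]), -1.5561) 0.036 0.045 0.056
deck 2001 (array([ 440. , -280.1]), array([119.8, 239.6]), -1.5705) 0.003 0.007 0.056
cup 722 (array([ 690. , -238.4]), array([80.5, 80. ]), 0.3306) 0.095 0.11 0.121
glue 261 (array([634.5, 270.2]), array([137.5, 120.4]), 1.5593) 0.03 0.08 0.126
phone 1248 (array([455.3,  10.3]), array([180.7, 147.6]), 1.5561) 0.005 0.013 0.131
scene
block 998 (array([642.2, -34.2]), array([125. ,  53.8]), 0.0063) 0.052 0.061 0.065
rails 1660 (array([641. ,  29.5]), array([126.9, 371.1]), -1.538) 0.026 0.03 0.04
tray 452 (array([440.9, 272.8]), array([184.5, 130.8]), 1.4562) 0.032 0.037 0.042
floor 1693 (array([445.2, 274.2]), array([208.2, 169.4]), 1.5706) -0.004 0.004 0.015
bridge 645 (array([ 439.3, -285.7]), array([ 50.4, 141.5]), -1.5459) 0.036 0.044 0.05
deck 2632 (array([ 440.6, -280.1]), array([239.9, 118.6]), 1.5655) 0.003 0.012 0.05
cup 1303 (array([ 690.2, -240.3]), array([77.6, 78.8]), -0.4879) 0.09 0.11 0.114
glue 388 (array([636. , 264.9]), array([128.8, 120. ]), 1.5669) 0.03 0.069 0.121
phone 823 (array([440.6, -19.9]), array([100.9, 159. ]), -1.0693) 0.005 0.015 0.125
```

Tray choice: (264,264), 0.52 m from the base against 0.72 m for the other. Its size of 181x123 mm fits. The stand measures 372x126 mm with its top at 31 mm, the block's top is at 62 mm, and the bridge measures 148x47 mm at 45 mm high. All of these agree with the given sizes. Now I'll move above the block.

>>> {"fn": "move_arm", "kwargs": {"increments": "0.9 23.6 -40.9 -5 0 0 0.0255;0.9 23.6 -40.9 -5 0 0 0.0255;0.9 23.6 -40.9 -5 0 0 0.0255;0.9 23.6 -40.9 -5 0 0 0.0255;0.9 23.6 -40.9 -5 0 0 0.0255;0.9 23.6 -40.9 -5 0 0 0.0255;0.9 23.6 -40.9 -5 0 0 0.0255;0.9 23.6 -40.9 -5 0 0 0.0255", "newtons": 40}}

```text
t: 1.1
eef_pos: [0.4532, 0.2925, 0.1909]
tool_rot: [-0.0, 0.098, 0.995, -0.0]
contact_force: [0.7, 0.4, -0.0]
gripper_width: 0.897
```

>>> {"fn": "move_arm", "kwargs": {"increments": "0.9 23.6 -40.9 -5 0 0 0.0255;0.9 23.6 -40.9 -5 0 0 0.0255;0.9 23.6 -40.9 -5 0 0 0.0255;0.9 23.6 -40.9 -5 0 0 0.0255;0.9 23.6 -40.9 -5 0 0 0.0255;0.9 23.6 -40.9 -5 0 0 0.0255;0.9 23.6 -40.9 -5 0 0 0.0255;0.9 23.6 -40.9 -5 0 0 0.0255"}}

```text
t: 2.1
eef_pos: [0.6419, -0.0343, 0.1507]
tool_rot: [-0.0, -0.004, 1.0, 0.0]
contact_force: [0.1, 0.7, 0.4]
gripper_width: 0.9
```

>>> {"fn": "move_arm", "kwargs": {"increments": "0.9 0 0 -30 0 0 0;0.9 0 0 -30 0 0 0;0.9 0 0 -20 0 0 0;0.9 0 0 -15 0 0 0;0.9 0 0 -12 0 0 0;0.9 0 0 -12 0 0 0;0.2 0 0 0 0 0 0;0.2 0 0 0 0 0 0"}}

```text
t: 3.1
eef_pos: [0.6421, -0.0331, 0.033]
tool_rot: [0.001, -0.003, 1.0, 0.0]
contact_force: [0.4, -0.0, -1.4]
gripper_width: 0.579
```

>>> {"fn": "move_arm", "kwargs": {"increments": "0.2 0 0 0 0 0 0;0.2 0 0 0 0 0 0;0.2 0 0 0 0 0 0;0.2 0 0 10 0 0 0;0.2 0 0 15 0 0 0;0.2 0 0 20 0 0 0;0.2 0 0 25 0 0 0;0.2 0 0 20 0 0 0"}}

```text
t: 4.1
eef_pos: [0.6422, -0.0332, 0.1248]
tool_rot: [0.001, -0.003, 1.0, 0.0]
contact_force: [0.1, -0.4, -1.7]
gripper_width: 0.575
```

>>> {"fn": "move_arm", "kwargs": {"increments": "0.2 -20.1 30.8 3 0 0 -0.1693;0.2 -20.1 30.8 3 0 0 -0.1693;0.2 -20.1 30.8 0 0 0 -0.1693;0.2 -20.1 30.8 0 0 0 -0.1693;0.2 -20.1 30.8 0 0 0 -0.1693;0.2 -20.1 30.8 0 0 0 -0.1693;0.2 -20.1 30.8 0 0 0 -0.1693;0.2 -20.1 30.8 0 0 0 -0.1693"}}

```text
t: 5.1
eef_pos: [0.4803, 0.2145, 0.1293]
tool_rot: [-0.0, 0.626, 0.78, 0.001]
contact_force: [1.0, 0.5, -0.9]
gripper_width: 0.58
```

>>> {"fn": "move_arm", "kwargs": {"increments": "0.2 -20.1 30.8 0 0 0 -0.1693;0.2 -20.1 30.8 0 0 0 -0.1693;0.2 0 0 -20 0 0 0;0.2 0 0 -20 0 0 0;0.2 0 0 -15 0 0 0;0.2 0 0 -10 0 0 0;0.2 0 0 -5 0 0 0;0.2 0 0 0 0 0 0"}}

```text
t: 6.1
eef_pos: [0.4407, 0.2747, 0.0583]
tool_rot: [-0.0, 0.747, 0.665, -0.0]
contact_force: [-0.1, -0.6, -1.1]
gripper_width: 0.574
```

```bash
python3 - <<'E'
from h import *
snap('b');print(bot.get_obs())
a=cv2.imread('pics/b_scene.png')[150:300,200:420];b=cv2.imread('pics/b_top.png')[140:310,215:435]
cv2.imwrite('pics/b_crop.png',np.vstack([cv2.resize(a,(528,360)),cv2.resize(b,(300,232))[:, :][:, :] if 0 else cv2.copyMakeBorder(cv2.resize(b,(300,232)),0,0,0,228,0)]))
E
```

```text
{'t': 6.2, 'q': array([-1.041324  ,  0.50601276,  0.4602102 ,  2.08535762, -0.37499665,
        0.62856242, -0.4403382 ]), 'joint_vel': array([-0.00178235, -0.00464084,  0.00013132, -0.00028753, -0.00073643,
       -0.00169929, -0.00083429]), 'joint_torque': array([ 4.25115146e-02, -4.65067041e+01,  7.18351990e+00, -1.74675572e+01,
        4.82484960e-03,  6.72015507e-03,  2.17684246e-03]), 'eef_pos': array([0.44090737, 0.27497492, 0.05868191]), 'tool_rot': array([-1.37243556e-05,  7.46983927e-01,  6.64842009e-01,  3.41492226e-04]), 'contact_force': array([-0.17977192,  0.33187301, -1.80401088]), 'torque': array([ 0.02853081,  0.05846612, -0.0498222 ]), 'gripper_width': 0.5754549378022307}
```

View pics/b_crop.png

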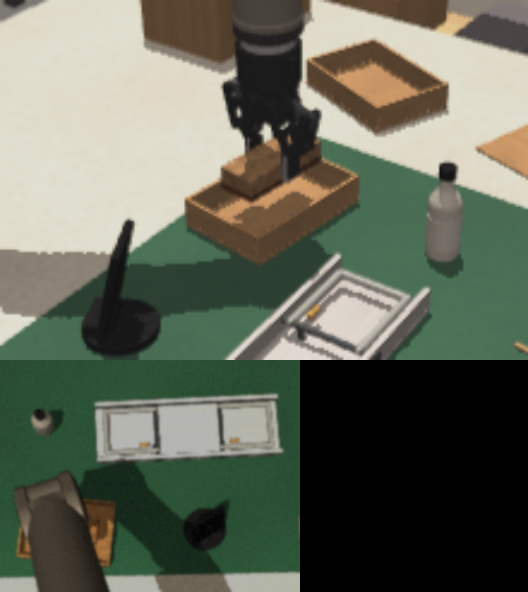

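The block hangs over the tray's inside (crop 270,165), lined up with its long axis. Now I'll lower and release it.

>>> {"fn": "move_arm", "kwargs": {"increments": "0.2 0 0 -20 0 0 0;0.2 0 0 -15 0 0 0;0.2 0 0 -10 0 0 0;0.2 0 0 -5 0 0 0;0.2 0 0 0 0 0 0;0.7 0 0 0 0 0 0;0.7 0 0 0 0 0 0;0.7 0 0 0 0 0 0"}}

```text
t: 7.2
eef_pos: [0.4408, 0.2751, 0.0086]
tool_rot: [-0.0, 0.747, 0.665, 0.0]
contact_force: [-0.2, -0.2, 0.2]
gripper_width: 0.706
```

>>> {"fn": "move_arm", "kwargs": {"increments": "0.7 0 0 10 0 0 0;0.7 0 0 20 0 0 0;0.7 0 0 30 0 0 0;0.7 0 0 40 0 0 0;0.7 0 0 30 0 0 0;0.7 0 0 20 0 0 0;0.5 20 -40 0 0 0 0.15;0.5 20 -40 0 0 0 0.15"}}

```text
t: 8.2
eef_pos: [0.481, 0.1946, 0.1594]
tool_rot: [0.0, 0.636, 0.771, 0.001]
contact_force: [0.7, -0.3, -0.1]
gripper_width: 0.501
```

```bash
python3 - <<'E'
from h import *
snap('c')
im=cv2.imread('pics/c_scene.png')
cv2.imwrite('pics/c_crop.png',cv2.resize(im[150:380,200:420],None,fx=2.5,fy=2.5))
for n in('top','scene'):
    P=cloud(n,'c').reshape(-1,3);P=P[np.isfinite(P[:,0])]
    def box(x0,x1,y0,y1,z0,z1): 
        m=(P[:,0]>x0)&(P[:,0]<x1)&(P[:,1]>y0)&(P[:,1]<y1)&(P[:,2]>z0)&(P[:,2]<z1);return P[m]
    print(n)
    for nm,b in dict(block=(.395,.485,.2,.35,.02,.07),tray=(.36,.53,.17,.38,.037,.05),bar=(.56,.72,-.15,-.12,.017,.04),bar2=(.56,.72,.18,.21,.017,.04),rails=(.55,.74,-.2,.24,.028,.036)).items():
        Q=box(*b)
        if len(Q)>3: print(nm,len(Q),rect(Q),Q[:,2].min().round(3),np.median(Q[:,2]).round(3),Q[:,2].max().round(3))
E
```

```text
top
block 808 (array([439.6, 276. ]), array([123.4,  50.7]), 1.4552) 0.023 0.035 0.049
tray 497 (array([442. , 282.6]), array([166.4, 122.9]), 1.4536) 0.037 0.04 0.049
bar 229 (array([ 646.2, -135. ]), array([ 29.6, 122. ]), -0.0015) 0.018 0.029 0.039
bar2 136 (array([659.9, 195.7]), array([27.7, 70.2]), -0.003) 0.017 0.03 0.039
rails 1002 (array([640.4,  30.3]), array([126.4, 370.5]), -1.5368) 0.028 0.031 0.036
scene
block 553 (array([428.9, 274.4]), array([129.7,  79.8]), 1.4772) 0.02 0.033 0.039
tray 247 (array([441.7, 273.3]), array([183.8, 128.3]), 1.4415) 0.037 0.039 0.042
bar 398 (array([ 646.1, -135. ]), array([ 29.5, 122.4]), -0.0013) 0.017 0.028 0.036
bar2 218 (array([635. , 194.6]), array([121.6,  29.1]), 0.0021) 0.017 0.027 0.035
rails 1286 (array([640.7,  30.4]), array([125.8, 371.2]), -1.5371) 0.028 0.031 0.036
```

View pics/c_crop.png

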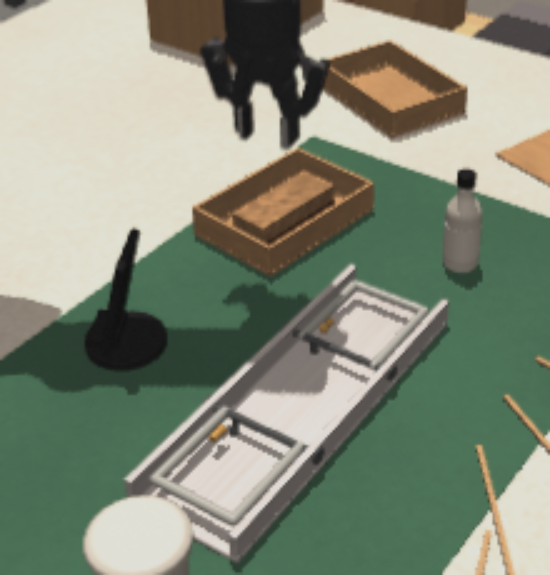

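View pics/c_top.png

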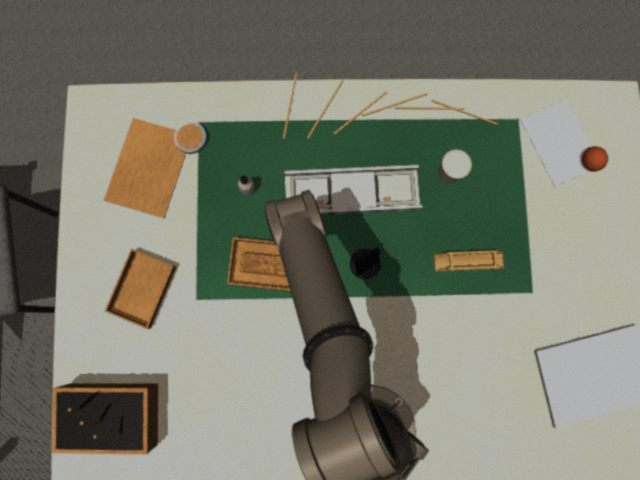

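The block lies in the tray at (0.440, 0.276) with its top at 35 mm. Next I'll check the crossbar positions.

```bash
python3 - <<'E'
from h import *
C=np.array([.6406,.0300]);u=np.array([-.0333,.9994]);v=np.array([-.9994,-.0333])
for tag in('c',):
 for n in('top','scene'):
  P=cloud(n,tag).reshape(-1,3);P=P[np.isfinite(P[:,0])]
  s=(P[:,:2]-C)@u;w=(P[:,:2]-C)@v
  for sg in(1,-1):
    m=(abs(w)<30)&(s*sg>145)|((abs(w)<.03)&(s*sg>.145)&(s*sg<.184)&(P[:,2]>.02)&(P[:,2]<.033))
    if m.sum():print(n,sg,m.sum(),s[m].min().round(4),s[m].max().round(4),np.median(s[m]).round(4),np.percentile(P[m,2],[50,90]).round(4))
E
```

```text
top 1 46 0.1608 0.1707 0.1658 [0.0281 0.0309]
top -1 74 -0.17 -0.1602 -0.1645 [0.0272 0.031 ]
scene 1 78 0.1581 0.1692 0.1616 [0.0263 0.0294]
scene -1 117 -0.1711 -0.1601 -0.1678 [0.0278 0.0299]
```

Both bars are at ±165 mm along the stand, as given. Now the +y leg. I'll align the jaws along the stand and tilt the tool slightly, so its body leans away from the glue bottle.

>>> {"fn": "move_arm", "kwargs": {"increments": "0.5 19.3 0 0 0 0 0.1767;0.5 19.3 0 0 0 0 0.1767;0.5 19.3 0 0 0 0 0.1767;0.5 19.3 0 0 0 0 0.1767;0.5 19.3 0 0 0 0 0.1767;0.5 19.3 0 0 0 0 0.1767;0.5 19.3 0 0 0 0 0.1767;0.5 19 2.7 0 0 0 0.1767", "newtons": 25}}

```text
t: 9.3
eef_pos: [0.6351, 0.1976, 0.1588]
tool_rot: [0.0, -0.016, 1.0, -0.0]
contact_force: [0.5, 0.3, -0.2]
gripper_width: 0.501
```

>>> {"fn": "move_arm", "kwargs": {"increments": "0.5 0 0 0 0.1 0 0;0.5 0 0 0 0.1 0 0;0.5 0 0 -30 0 0 0;0.5 0 0 -30 0 0 0;0.5 0 0 -20 0 0 0;0.5 0 0 -10 0 0 0;0.5 0 0 -10 0 0 0;0.5 0 0 0 0 0 0"}}

```text
t: 10.3
eef_pos: [0.6345, 0.1976, 0.058]
tool_rot: [0.001, -0.013, 0.995, 0.1]
contact_force: [-0.2, -0.1, -0.4]
gripper_width: 0.5
```

```bash
python3 - <<'E'
from h import *
snap('d')
im=cv2.imread('pics/d_scene.png')
cv2.imwrite('pics/d_crop.png',cv2.resize(im[170:330,270:430],None,fx=3.5,fy=3.5))
E
```

```text
(no output)
```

View pics/d_crop.png

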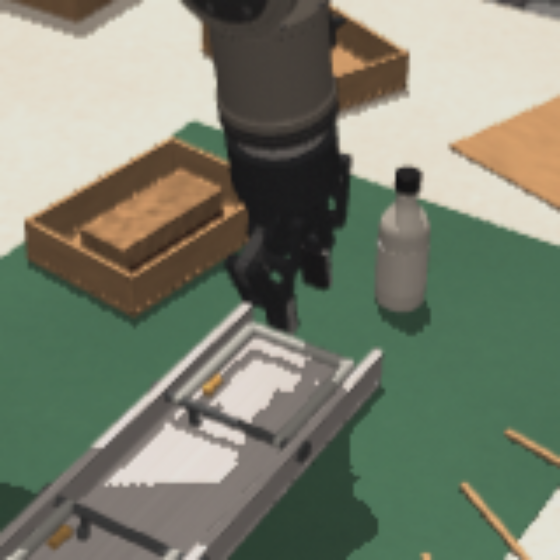

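>>> {"fn": "move_arm", "kwargs": {"increments": "0.5 0.5 0 -15 0 0 0;0.5 0 0 -15 0 0 0;0.5 0 0 -10 0 0 0;0.5 0 0 -5 0 0 0;0.5 0 0 0 0 0 0;0 0 0 0 0 0 0;0 0 0 0 0 0 0;0 0 0 0 0 0 0"}}

```text
t: 11.4
eef_pos: [0.6356, 0.1976, 0.0139]
tool_rot: [0.002, -0.013, 0.995, 0.1]
contact_force: [-0.3, -0.6, 0.7]
gripper_width: 0.103
```

```bash
python3 - <<'E'
from h import *
print(bot.get_obs())
th=np.r_[np.linspace(0,1.6,17)]
b=np.c_[65+100*np.cos(th),24+100*np.sin(th)]
d=np.diff(b,axis=0);print(np.c_[th[1:],-0.0333*d[:,0],.9994*d[:,0],d[:,1]].round(2))
E
```

```text
{'t': 11.4, 'q': array([-0.32023158,  0.69967017,  0.02574098,  1.7631739 , -0.34835477,
        0.64739757,  1.57232352]), 'joint_vel': array([ 0.00153196,  0.0013493 , -0.00056373,  0.00029734, -0.00072493,
        0.00077163,  0.00111984]), 'joint_torque': array([-2.97894990e-01, -6.30288148e+01,  1.50979232e+00, -1.95981789e+01,
       -5.77093083e-01, -5.60655619e-02, -5.39991993e-02]), 'eef_pos': array([0.63555974, 0.19757308, 0.01385647]), 'tool_rot': array([ 0.00178945, -0.01340954,  0.99490556,  0.09989945]), 'contact_force': array([-0.31488941, -0.57808685,  0.68208291]), 'torque': array([-0.19308029,  0.01966803,  0.05724166]), 'gripper_width': 0.1025034254233871}
[[ 0.1   0.02 -0.5   9.98]
 [ 0.2   0.05 -1.49  9.88]
 [ 0.3   0.08 -2.47  9.69]
 [ 0.4   0.11 -3.43  9.39]
 [ 0.5   0.14 -4.35  9.  ]
 [ 0.6   0.17 -5.22  8.52]
 [ 0.7   0.2  -6.05  7.96]
 [ 0.8   0.23 -6.81  7.31]
 [ 0.9   0.25 -7.51  6.6 ]
 [ 1.    0.27 -8.13  5.81]
 [ 1.1   0.29 -8.67  4.97]
 [ 1.2   0.3  -9.12  4.08]
 [ 1.3   0.32 -9.48  3.15]
 [ 1.4   0.32 -9.75  2.19]
 [ 1.5   0.33 -9.92  1.2 ]
 [ 1.6   0.33 -9.99  0.21]]
```

Width 0.103 is about 8.7 mm, so the bar is pinched. Now I'll follow the arc.

>>> {"fn": "move_arm", "kwargs": {"increments": "0 0 -0.5 10 0 0 0;0 0 -1.5 9.9 0 0 0;0 0.1 -2.5 9.7 0 0 0;0 0.1 -3.4 9.4 0 0 0;0 0.1 -4.4 9 0 0 0;0 0.2 -5.2 8.5 0 0 0;0 0.2 -6 8 0 0 0;0 0.2 -6.8 7.3 0 0 0"}}

```text
t: 12.4
eef_pos: [0.6364, 0.1689, 0.0866]
tool_rot: [0.002, -0.014, 0.995, 0.101]
contact_force: [2.7, 4.3, 0.9]
gripper_width: 0.103
```

```bash
python3 - <<'E'
from h import *
snap('e')
im=cv2.imread('pics/e_scene.png')
cv2.imwrite('pics/e_crop.png',cv2.resize(im[150:330,250:430],None,fx=3.2,fy=3.2))
E
```

```text
(no output)
```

View pics/e_crop.png

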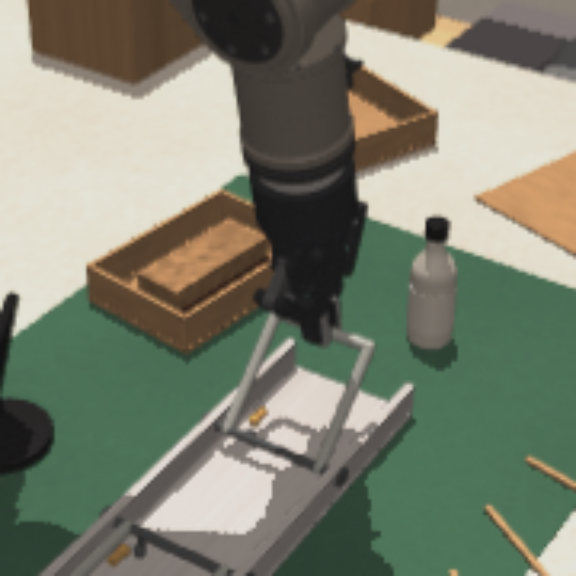

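The leg is rising in the pinch (crossbar at crop 330,340). I'll continue to the stop.

>>> {"fn": "move_arm", "kwargs": {"increments": "0 0.3 -7.5 6.6 0 0 0;0 0.3 -8.1 5.8 0 0 0;0 0.3 -8.7 5 0 0 0;0 0.3 -9.1 4.1 0 0 0;0 0.3 -9.5 3.1 0 0 0;0 0.3 -9.8 2.2 0 0 0;0 0.3 -9.9 1.2 0 0 0;0 0.3 -8 0.2 0 0 0"}}

```text
t: 13.5
eef_pos: [0.6392, 0.098, 0.1175]
tool_rot: [0.002, -0.014, 0.995, 0.101]
contact_force: [-3.9, 0.7, 21.4]
gripper_width: 0.106
```

```bash
python3 - <<'E'
from h import *
snap('f')
im=cv2.imread('pics/f_scene.png')
cv2.imwrite('pics/f_crop.png',cv2.resize(im[150:330,250:430],None,fx=3.2,fy=3.2))
E
```

```text
(no output)
```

View pics/f_crop.png

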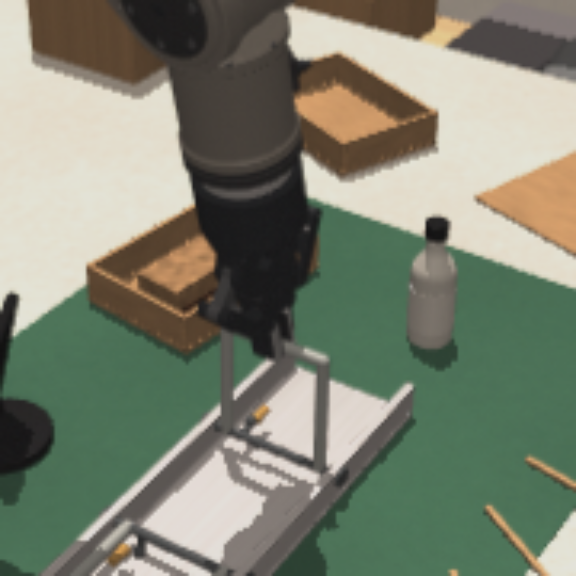

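>>> {"fn": "move_arm", "kwargs": {"increments": "0 0 -2 2 0 0 0;0 0 -2 2 0 0 0;0 0 0 0 0 0 0;0.4 0 0 0 0 0 0;0.4 0 0 0 0 0 0;0.4 0 0 0 0 0 0;0.4 0 0 20 0 0 0;0.4 0 0 30 0 0 0"}}

```text
t: 14.6
eef_pos: [0.638, 0.0924, 0.1682]
tool_rot: [0.001, -0.013, 0.995, 0.1]
contact_force: [0.8, 0.3, 0.5]
gripper_width: 0.401
```

```bash
python3 - <<'E'
from h import *
snap('g')
im=cv2.imread('pics/g_scene.png')
cv2.imwrite('pics/g_crop.png',cv2.resize(im[150:330,250:430],None,fx=3.2,fy=3.2))
C=np.array([.6406,.0300]);u=np.array([-.0333,.9994]);v=np.array([-.9994,-.0333])
for n in('top','scene'):
  P=cloud(n,'g').reshape(-1,3);P=P[np.isfinite(P[:,0])]
  s=(P[:,:2]-C)@u;w=(P[:,:2]-C)@v
  m=(abs(w)<.05)&(abs(s-.065)<.05)&(P[:,2]>.115)&(P[:,2]<.136)
  print(n,m.sum(),np.c_[s[m],w[m],P[m,2]].round(3)[::12].tolist())
E
```

```text
top 91 [[0.067, -0.011, 0.127], [0.067, -0.004, 0.122], [0.067, 0.003, 0.118], [0.06, 0.012, 0.122], [0.061, 0.021, 0.129], [0.062, 0.029, 0.129], [0.062, 0.036, 0.127], [0.062, 0.044, 0.128]]
scene 164 [[0.061, 0.046, 0.126], [0.059, 0.042, 0.123], [0.055, 0.03, 0.127], [0.058, 0.032, 0.122], [0.06, 0.037, 0.116], [0.066, 0.003, 0.126], [0.063, -0.007, 0.128], [0.065, -0.014, 0.127], [0.063, -0.02, 0.128], [0.065, -0.028, 0.127], [0.065, -0.036, 0.127], [0.056, -0.025, 0.123], [0.056, -0.036, 0.124], [0.057, -0.043, 0.121]]
```

View pics/g_crop.png

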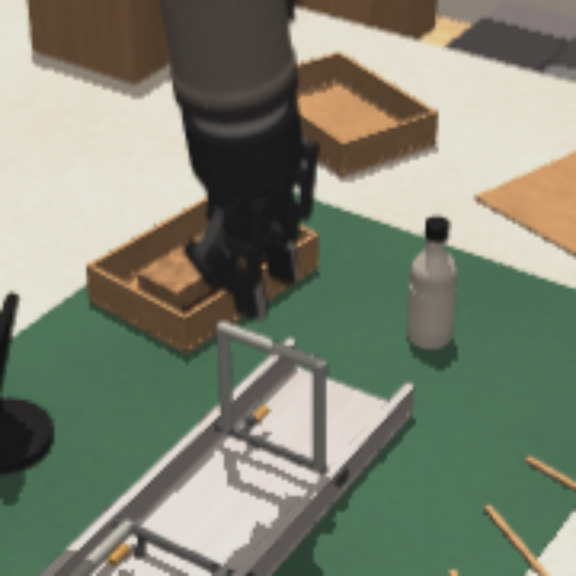

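The leg stays up, with its bar at s = 62 mm and z = 128 mm, so it is at its stop. Now the −y leg, mirrored.

>>> {"fn": "move_arm", "kwargs": {"increments": "0.5 1 -28.7 0 -0.05 0 0;0.5 1 -28.7 0 -0.05 0 0;0.5 1 -28.7 0 -0.05 0 0;0.5 1 -28.7 0 -0.05 0 0;0.5 1 -28.7 0 -0.05 0 0;0.5 1 -28.7 0 -0.05 0 0;0.5 1 -28.7 0 -0.05 0 0;0.5 1 -28.7 0 -0.05 0 0"}}

```text
t: 15.7
eef_pos: [0.6465, -0.1379, 0.168]
tool_rot: [-0.001, -0.013, 0.995, -0.101]
contact_force: [0.3, 0.3, 0.3]
gripper_width: 0.499
```

>>> {"fn": "move_arm", "kwargs": {"increments": "0.5 0 0 -30 0 0 0;0.5 0 0 -30 0 0 0;0.5 0 0 -20 0 0 0;0.5 0 0 -10 0 0 0;0.5 0 0 -10 0 0 0;0.5 0 0 0 0 0 0;0.5 0 0 0 0 0 0;0.5 0 0 0 0 0 0"}}

```text
t: 16.7
eef_pos: [0.6469, -0.137, 0.068]
tool_rot: [-0.001, -0.013, 0.995, -0.1]
contact_force: [0.4, 0.0, 0.6]
gripper_width: 0.5
```

```bash
python3 - <<'E'
from h import *
snap('i')
im=cv2.imread('pics/i_scene.png')
cv2.imwrite('pics/i_crop.png',cv2.resize(im[220:420,210:390],None,fx=2.9,fy=2.9))
E
```

```text
(no output)
```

View pics/i_crop.png

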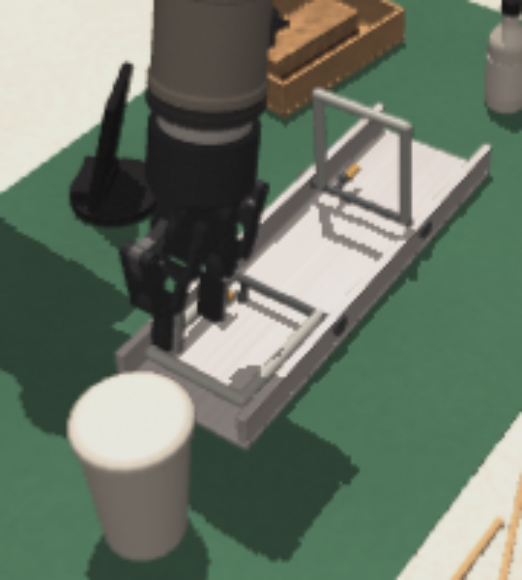

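>>> {"fn": "move_arm", "kwargs": {"increments": "0.5 -0.6 -0.3 -20 0 0 0;0.5 0 0 -15 0 0 0;0.5 0 0 -10 0 0 0;0.5 0 0 -6 0 0 0;0.5 0 0 -4 0 0 0;0 0 0 0 0 0 0;0 0 0 0 0 0 0;0 0 0 0 0 0 0"}}

```text
t: 17.8
eef_pos: [0.6462, -0.1368, 0.0127]
tool_rot: [-0.001, -0.014, 0.995, -0.1]
contact_force: [-0.7, 1.6, 0.8]
gripper_width: 0.102
```

>>> {"fn": "move_arm", "kwargs": {"increments": "0 0 0.5 10 0 0 0;0 0 1.5 9.9 0 0 0;0 -0.1 2.5 9.7 0 0 0;0 -0.1 3.4 9.4 0 0 0;0 -0.1 4.4 9 0 0 0;0 -0.2 5.2 8.5 0 0 0;0 -0.2 6 8 0 0 0;0 -0.2 6.8 7.3 0 0 0"}}

```text
t: 18.8
eef_pos: [0.6451, -0.1083, 0.0853]
tool_rot: [-0.001, -0.013, 0.995, -0.101]
contact_force: [0.4, -4.8, 1.3]
gripper_width: 0.106
```

>>> {"fn": "move_arm", "kwargs": {"increments": "0 -0.3 7.5 6.8 0 0 0;0 -0.3 8.1 6.1 0 0 0;0 -0.3 8.7 5.4 0 0 0;0 -0.3 9.1 4.6 0 0 0;0 -0.3 9.5 3.6 0 0 0;0 -0.3 9.8 2.8 0 0 0;0 -0.3 9.9 2 0 0 0;0 -0.3 9 0.8 0 0 0"}}

```text
t: 19.8
eef_pos: [0.6429, -0.0364, 0.1183]
tool_rot: [-0.001, -0.012, 0.995, -0.1]
contact_force: [0.3, -1.6, 0.0]
gripper_width: 0.098
```

```bash
python3 - <<'E'
from h import *
snap('j')
im=cv2.imread('pics/j_scene.png')
cv2.imwrite('pics/j_crop.png',cv2.resize(im[200:400,210:390],None,fx=2.9,fy=2.9))
E
```

```text
(no output)
```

View pics/j_crop.png

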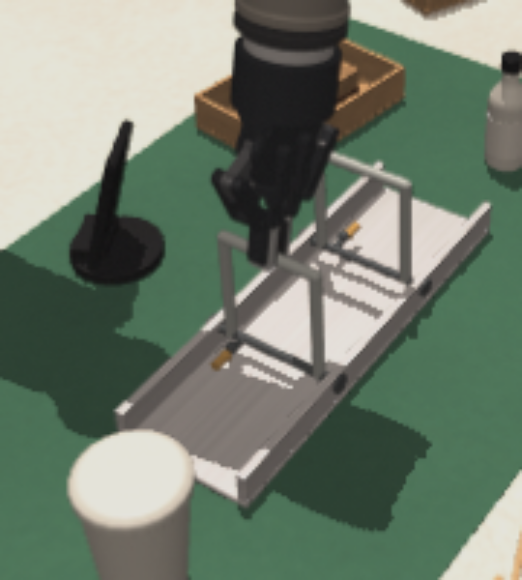

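>>> {"fn": "move_arm", "kwargs": {"increments": "0 -0.1 2 0.5 0 0 0;0 -0.1 2 0.5 0 0 0;0 0 0 0 0 0 0;0.4 0 0 0 0 0 0;0.4 0 0 0 0 0 0;0.4 0 0 0 0 0 0;0.4 0 0 20 0 0 0;0.4 0 0 35 0 0 0"}}

```text
t: 20.9
eef_pos: [0.6416, -0.0312, 0.1727]
tool_rot: [-0.002, -0.014, 0.995, -0.1]
contact_force: [0.5, 0.3, 0.4]
gripper_width: 0.402
```

>>> {"fn": "move_arm", "kwargs": {"increments": "0.4 0 0 30 0.1 0 0;0.9 -10 -30 0 0.1 0 0;0.9 -30 -30 0 0 0 -0.176;0.9 -30 -30 0 0 0 -0.176;0.9 -30 -30 0 0 0 -0.176;0.9 -30 -30 0 0 0 -0.176;0.9 -30 -30 0 0 0 -0.176;0.9 -30 -30 0 0 0 -0.176"}}

```text
t: 21.9
eef_pos: [0.4518, -0.2423, 0.2036]
tool_rot: [0.001, 0.495, 0.869, 0.001]
contact_force: [-0.4, -0.5, 0.2]
gripper_width: 0.899
```

```bash
python3 - <<'E'
from h import *
snap('k')
im=cv2.imread('pics/k_scene.png')
cv2.imwrite('pics/k_crop.png',cv2.resize(im[180:420,60:400],None,fx=2.3,fy=2.3))
C=np.array([.6406,.0300]);u=np.array([-.0333,.9994]);v=np.array([-.9994,-.0333])
for n in('top','scene'):
  P=cloud(n,'k').reshape(-1,3);P=P[np.isfinite(P[:,0])]
  s=(P[:,:2]-C)@u;w=(P[:,:2]-C)@v
  for sg in(1,-1):
    m=(abs(w)<.05)&(abs(s*sg-.065)<.04)&(P[:,2]>.12)&(P[:,2]<.135)
    if m.sum():print(n,sg,m.sum(),np.median(s[m]),w[m].min(),w[m].max(),np.percentile(P[m,2],[50,90]))
  m=(abs(P[:,0]-.44)<.06)&(abs(P[:,1]+.284)<.12)&(P[:,2]>.036)&(P[:,2]<.055);print(rect(P[m]))
E
```

```text
top 1 134 0.0629769228867515 -0.04540541839206155 0.04662023546996016 [0.12853555 0.13241038]
top -1 137 -0.061025674191582405 -0.045593675170154994 0.04648350407290735 [0.12794001 0.13210123]
(array([ 441.4, -260.1]), array([ 47.4, 101.5]), -1.5543)
scene 1 150 0.05879670932081634 -0.046125643137511614 0.04467765474429966 [0.12637984 0.12889815]
scene -1 183 -0.0652934091386728 -0.04729717328967027 0.04649390876194301 [0.1267526  0.12893405]
(array([ 439.7, -285.4]), array([ 50.3, 141.4]), -1.5495)
```

View pics/k_crop.png

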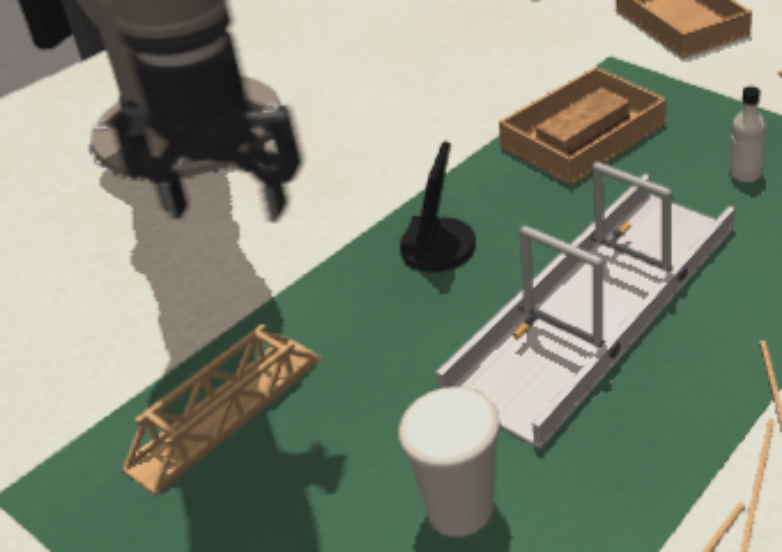

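Both legs stand at ±62 mm, z ≈ 128 mm. The bridge has not moved. I'll refine its centre from its full wood-coloured outline.

```bash
python3 - <<'E'
from h import *
for n in('top','scene'):
  P=cloud(n,'a');im=cv2.imread(f'pics/a_{n}.png').astype(int)
  m=(im[...,2]>im[...,1]+15)&(im[...,1]>im[...,0]+10)&(abs(P[...,0]-.44)<.07)&(abs(P[...,1]+.284)<.13)&(P[...,2]>-.005)&(P[...,2]<.055)
  Q=P[m];print(n,len(Q),rect(Q))
  D=Q[Q[:,2]<.015];print('deck',rect(D),np.median(D[:,2]))
print(bot.get_obs()['eef_pos'])
E
```

```text
top 1189 (array([ 441.1, -283.9]), array([ 46.3, 192.8]), -1.5561)
deck (array([ 440.5, -284. ]), array([ 44.6, 192.8]), -1.5526) 0.006255949714495024
scene 2147 (array([ 417.6, -285.7]), array([ 95. , 190.7]), -1.5381)
deck (array([ 417.6, -285.7]), array([ 95. , 190.7]), -1.5381) 0.006906703681734433
[ 0.44892351 -0.24522747  0.20366074]
```

>>> {"fn": "move_arm", "kwargs": {"increments": "0.9 -2 -9.8 0 0 0 -0.1295;0.9 -2 -9.8 0 0 0 -0.1295;0.9 -2 -9.8 0 0 0 -0.1295;0.9 -2 -9.8 0 0 0 -0.1295;0.9 0 0 -40 0 0 0;0.9 0 0 -40 0 0 0;0.9 0 0 -30 0 0 0;0.9 0 0 0 0 0 0", "newtons": 30}}

```text
t: 23.0
eef_pos: [0.4439, -0.2795, 0.0914]
tool_rot: [-0.002, 0.698, 0.716, -0.0]
contact_force: [0.0, -1.2, -0.5]
gripper_width: 0.898
```

>>> {"fn": "move_arm", "kwargs": {"increments": "0.9 -3 -5 0 0 0 -0.007;0.9 0 0 0 0 0 0;0.9 0 0 -20 0 0 0;0.9 0 0 -15 0 0 0;0.9 0 0 0 0 0 0;0.9 0 0 0 0 0 0;0.9 0 0 0 0 0 0;0.9 0 0 0 0 0 0"}}

```text
t: 24.0
eef_pos: [0.4416, -0.2856, 0.0576]
tool_rot: [0.0, 0.701, 0.713, 0.0]
contact_force: [-0.1, -0.4, 0.4]
gripper_width: 0.897
```

```bash
python3 - <<'E'
from h import *
snap('l');o=bot.get_obs();print(o['eef_pos'],o['tool_rot'],o['q'])
im=cv2.imread('pics/l_scene.png')
cv2.imwrite('pics/l_crop.png',cv2.resize(im[240:410,60:260],None,fx=3.5,fy=3.5))
E
```

```text
[ 0.44149818 -0.28559387  0.05743665] [1.78468047e-04 7.01207601e-01 7.12957122e-01 1.01976970e-04] [ 0.0495957   0.52915954  0.51901987  2.0741401  -0.43125448  0.64257883
  0.87718873]
```

View pics/l_crop.png

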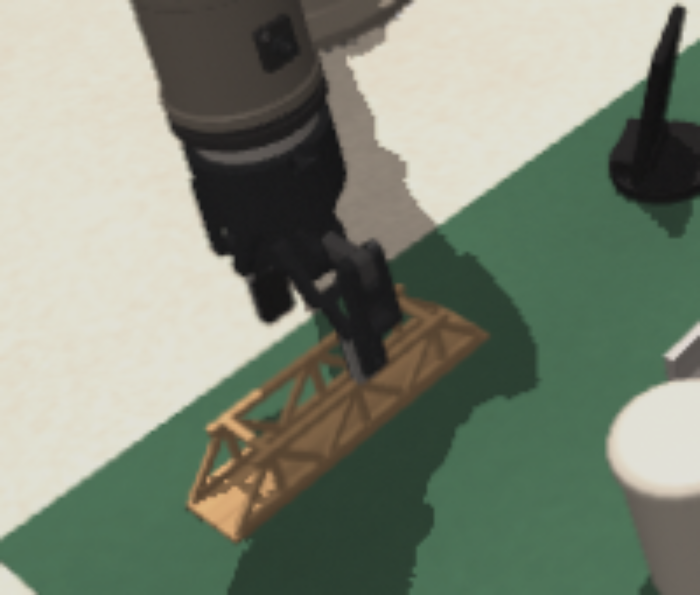

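The fingers straddle the bridge at its middle. I'll descend and grip.

>>> {"fn": "move_arm", "kwargs": {"increments": "0.9 -0.5 1 -20 0 0 0;0.9 0 0 -15 0 0 0;0.9 0 0 -11 0 0 0;0.9 0 0 0 0 0 0;0.3 0 0 0 0 0 0;0.3 0 0 0 0 0 0;0.3 0 0 0 0 0 0;0.3 0 0 0 0 0 0"}}

```text
t: 25.1
eef_pos: [0.4413, -0.2849, 0.0118]
tool_rot: [0.001, 0.701, 0.713, 0.0]
contact_force: [-1.1, 0.8, 6.0]
gripper_width: 0.532
```

>>> {"fn": "move_arm", "kwargs": {"increments": "0.3 0 0 10 0 0 0;0.3 0 0 20 0 0 0;0.3 0 0 40 0 0 0;0.3 0 0 40 0 0 0;0.3 0 0 40 0 0 0;0.3 0 0 30 0 0 0;0.3 0 0 10 0 0 0;0.3 0 0 0 0 0 0"}}

```text
t: 26.1
eef_pos: [0.4409, -0.2843, 0.2012]
tool_rot: [0.0, 0.701, 0.713, 0.0]
contact_force: [-0.0, 0.4, -1.7]
gripper_width: 0.534
```

>>> {"fn": "move_arm", "kwargs": {"increments": "0.3 25 39.3 0 0 0 0.002;0.3 25 39.3 0 0 0 0.002;0.3 25 39.3 0 0 0 0.002;0.3 25 39.3 0 0 0 0.002;0.3 25 39.3 0 0 0 0.002;0.3 25 39.3 0 0 0 0.002;0.3 25 39.3 0 0 0 0.002;0.3 24.7 39.2 0 0 0 0.002"}}

```text
t: 27.1
eef_pos: [0.6402, 0.0311, 0.1989]
tool_rot: [-0.001, 0.695, 0.719, -0.001]
contact_force: [0.2, -0.8, -1.6]
gripper_width: 0.536
```

>>> {"fn": "move_arm", "kwargs": {"increments": "0.3 0 0 0 0 0 0;0.3 0 0 -15 0 0 0;0.3 0 0 -10 0 0 0;0.3 0 0 0 0 0 0;0.3 0 0 0 0 0 0;0.3 0 0 0 0 0 0;0.3 0 0 0 0 0 0;0.3 0 0 0 0 0 0"}}

```text
t: 28.1
eef_pos: [0.6407, 0.0298, 0.1765]
tool_rot: [0.0, 0.695, 0.719, 0.0]
contact_force: [-0.1, 0.1, -0.6]
gripper_width: 0.534
```

```bash
cat > br.py <<'E'
from h import *
import sys
tag=sys.argv[1];snap(tag);o=bot.get_obs();print(o['t'],o['eef_pos'],o['tool_rot'])
im=cv2.imread(f'pics/{tag}_scene.png')
cv2.imwrite(f'pics/{tag}_crop.png',cv2.resize(im[170:370,210:410],None,fx=2.9,fy=2.9))
for n in('top','scene'):
  P=cloud(n,tag);im=cv2.imread(f'pics/{tag}_{n}.png').astype(int)
  m=(im[...,2]>im[...,1]+15)&(im[...,1]>im[...,0]+10)&(abs(P[...,0]-.6406)<.06)&(abs(P[...,1]-.03)<.14)&(P[...,2]>.11)&(P[...,2]<.26)
  Q=P[m];print(n,len(Q),rect(Q),np.percentile(Q[:,2],[2,50,98]).round(4))
  for k in(-1,1):
    q=Q[(Q[:,1]-.03)*k>.075];print('  end',k,len(q),np.percentile(q[:,2],[5,50,95]).round(4) if len(q) else '')
E
python3 br.py m
```

```text
28.2 [0.64059953 0.02984543 0.17631655] [3.19334194e-05 6.95450519e-01 7.18573979e-01 1.06392196e-04]
top 611 (array([649.3,  87.1]), array([74.8, 70.7]), 1.5584) [0.1642 0.1734 0.2138]
  end -1 0 
  end 1 152 [0.1659 0.1717 0.188 ]
scene 1263 (array([643.3,  27.7]), array([192.2, 103.5]), 1.2452) [0.1673 0.1762 0.2114]
  end -1 227 [0.167  0.1701 0.1886]
  end 1 30 [0.1677 0.1743 0.1837]
```

View pics/m_crop.png

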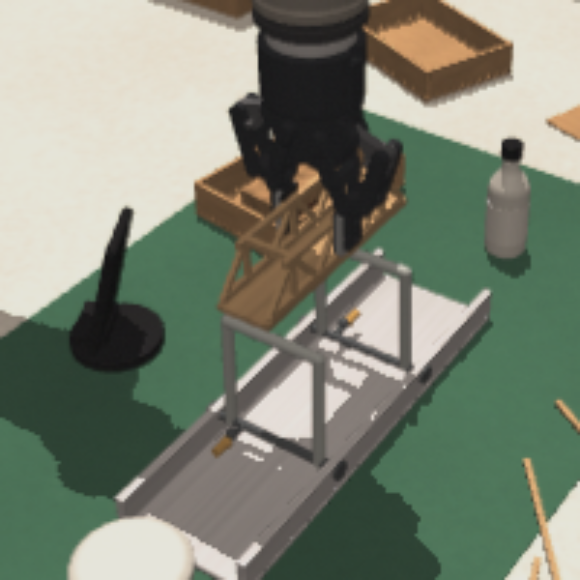

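The bridge is level and lined up above the legs, with its underside at about 0.165 m. I'll lower it 34 mm, then close in on contact.

>>> {"fn": "move_arm", "kwargs": {"increments": "0.3 0 0 -12 0 0 0;0.3 0 0 -10 0 0 0;0.3 0 0 -7 0 0 0;0.3 0 0 -4 0 0 0;0.3 0 0 -1 0 0 0;0.3 0 0 0 0 0 0;0.3 0 0 0 0 0 0;0.3 0 0 0 0 0 0"}}

```text
t: 29.2
eef_pos: [0.6407, 0.0298, 0.1425]
tool_rot: [0.0, 0.695, 0.719, 0.0]
contact_force: [-0.3, -0.6, -1.2]
gripper_width: 0.533
```

>>> {"fn": "move_arm", "kwargs": {"increments": "0.3 0 0 -0.5 0 0 0;0.3 0 0 0 0 0 0;0.3 0 0 -0.5 0 0 0;0.3 0 0 0 0 0 0;0.3 0 0 0 0 0 0;0.3 0 0 0 0 0 0;0.3 0 0 0 0 0 0;0.3 0 0 0 0 0 0"}}

```text
t: 30.2
eef_pos: [0.6406, 0.0297, 0.1412]
tool_rot: [0.0, 0.696, 0.719, 0.0]
contact_force: [-0.4, -0.1, -0.8]
gripper_width: 0.537
```

```bash
python3 br.py n
```

```text
30.3 [0.64056147 0.02976386 0.1412033 ] [-1.54004048e-05  6.95499207e-01  7.18526863e-01  6.69005813e-06]
top 562 (array([639.2,  89.4]), array([50.6, 72.2]), -1.5244) [0.1296 0.1379 0.1789]
  end -1 0 
  end 1 154 [0.1303 0.1357 0.154 ]
scene 1188 (array([646.3,  26.1]), array([103.9, 184.8]), -1.2607) [0.1317 0.1401 0.1758]
  end -1 218 [0.1317 0.1349 0.1531]
  end 1 26 [0.1332 0.1387 0.1525]
```

View pics/n_crop.png

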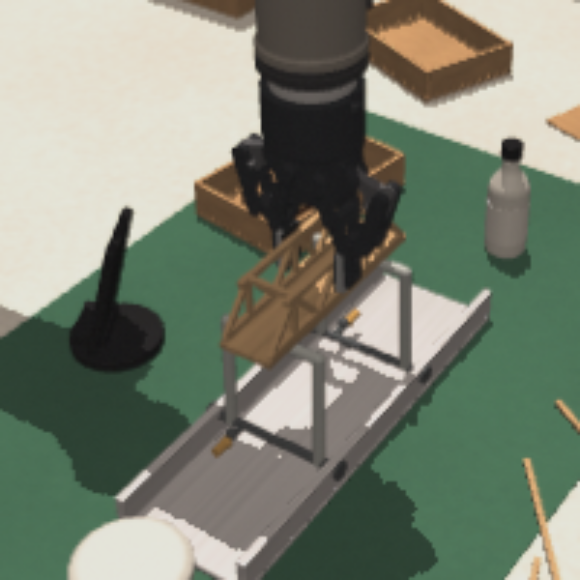

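Not in contact yet, with about 0.5 mm left. I'll lower a little more.

>>> {"fn": "move_arm", "kwargs": {"increments": "0.3 0 0 -0.5 0 0 0;0.3 0 0 0 0 0 0;0.3 0 0 -0.5 0 0 0;0.3 0 0 0 0 0 0;0.3 0 0 0 0 0 0;0.3 0 0 0 0 0 0;0.3 0 0 0 0 0 0;0.3 0 0 0 0 0 0"}}

```text
t: 31.3
eef_pos: [0.6407, 0.0298, 0.1408]
tool_rot: [-0.0, 0.695, 0.719, 0.0]
contact_force: [-1.7, 1.1, 5.2]
gripper_width: 0.53
```

Contact: +5 N. I'll open and withdraw straight up.

>>> {"fn": "move_arm", "kwargs": {"increments": "0.6 0 0 0.3 0 0 0;0.65 0 0 0 0 0 0;0.75 0 0 0 0 0 0;0.85 0 0 0 0 0 0;0.85 0 0 0 0 0 0;0.85 0 0 5 0 0 0;0.85 0 0 15 0 0 0;0.85 0 0 25 0 0 0"}}

```text
t: 32.3
eef_pos: [0.6403, 0.0297, 0.1863]
tool_rot: [-0.0, 0.696, 0.718, -0.0]
contact_force: [0.1, 0.3, -0.0]
gripper_width: 0.853
```

>>> {"fn": "move_arm", "kwargs": {"increments": "0.85 0 0 40 0 0 0;0.85 0 0 40 0 0 0;0.85 -40 0 20 0 0 0;0.85 -40 20 0 0 0 0;0.85 -40 20 0 0 0 0;0.85 -30 20 0 0 0 0;0.85 0 0 0 0 0 0;0.85 0 0 0 0 0 0"}}

```text
t: 33.3
eef_pos: [0.4914, 0.0893, 0.2865]
tool_rot: [0.0, 0.696, 0.718, 0.001]
contact_force: [0.4, -0.8, -0.2]
gripper_width: 0.849
```

```bash
python3 br.py o; python3 - <<'E'
from h import *
C=np.array([.6406,.0300]);u=np.array([-.0333,.9994])
for n in('top','scene'):
    P=cloud(n,'o').reshape(-1,3);P=P[np.isfinite(P[:,0])]
    for nm,b in dict(cup=(.56,.8,-.3,-.15,.1,.12),blk=(.395,.485,.2,.35,.025,.042),chord=(.58,.7,-.1,.15,.165,.185)).items():
        m=np.all([(P[:,i]>b[2*i])&(P[:,i]<b[2*i+1]) for i in range(3)],0);Q=P[m]
        if len(Q)>5:print(n,nm,rect(Q),np.median(Q[:,2]))
E
```

```text
33.4 [0.49159909 0.08889149 0.28599633] [4.89913590e-04 6.96103218e-01 7.17941480e-01 3.18510475e-04]
top 671 (array([658.5,  27.9]), array([193.1,  62.5]), 1.4299) [0.1291 0.1405 0.1781]
  end -1 132 [0.1296 0.1352 0.1508]
  end 1 61 [0.1307 0.1358 0.1583]
scene 1607 (array([633.,  28.]), array([ 64.2, 192.6]), -1.5233) [0.1315 0.1416 0.1747]
  end -1 214 [0.1318 0.1348 0.1532]
  end 1 62 [0.1319 0.1366 0.1498]
top cup (array([ 689.5, -238. ]), array([78.1, 80.4]), -0.8079) 0.11009837258627032
top blk (array([439.7, 274.8]), array([124.6,  50.3]), 1.449) 0.03517000784002066
top chord (array([640.9,  29.8]), array([ 46.7, 138.5]), -1.5496) 0.17369635496808866
scene cup (array([ 689.8, -240. ]), array([78.1, 79. ]), -0.6018) 0.1098629179386928
scene blk (array([441.6, 273.3]), array([129.2,  54.8]), 1.4438) 0.03369682988959831
scene chord (array([640.4,  29.1]), array([ 48.7, 143.6]), -1.5382) 0.17240003780875737
```

View pics/o_crop.png

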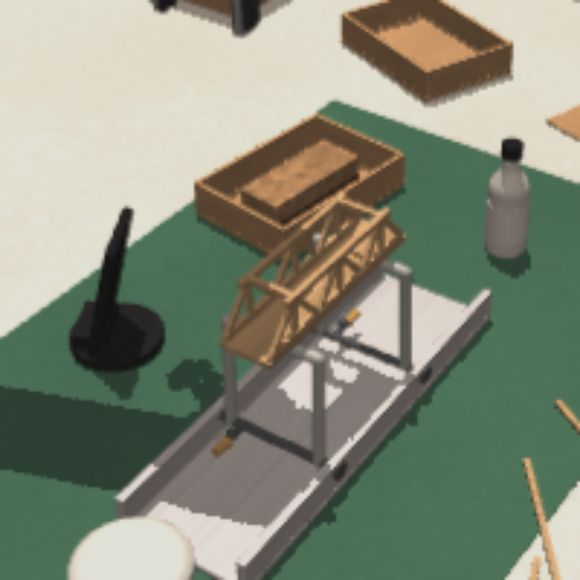

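View pics/o_top.png

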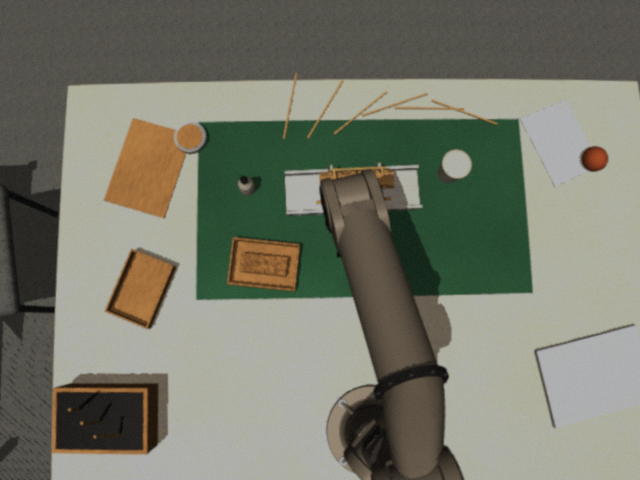

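The bridge rests deck down on both bars, centred at about (0.641, 0.030), with its deck top at 135 mm at both ends. The cup, glue bottle and phone stand are where they were. I'm handing in.

```bash
python3 -c "
from station import bot
print(bot.hand_in())"
```

```text
the job is handed in; nothing more can be done
None
```

I put the sanding block in the nearest tray, swung both legs up to their stops, and laid the bridge across them. The job is handed in at about 33 s of the 72 s allowed; no verdict was reported.

- **Block:** it lies in the tray at about (0.440, 0.275), with its top at about 35 mm. The tray's centre is at (0.441, 0.274).
- **Legs:** both crossbars were measured at about ±62 mm along the stand with their tops at about 128 mm, which matches the stop position. I had no direct reading of the leg angles.
- **Bridge:** its centre is at about (0.641, 0.030), within 1–2 mm of the stand's centre. The deck top reads about 135 mm at both ends, and it lies within about 0.012 rad of the stand's direction.
- **Bystanders:** the cup's position is unchanged to about 1 mm. The glue bottle and phone stand look unmoved in the last pictures, but I did not re-measure them.
- **Robot:** the arm was clear of everything at the end.

The two cameras disagreed by about 4 mm on the crossbars' positions along the stand. The full outlines of the bridge in the last pictures were also skewed by stray wood-coloured pixels and the arm in view. I relied on its top chords and deck heights instead, and these agreed in both views.

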